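# Unkey the centrifuge rotor, hang up the key and shut the lid

### The job

The rotor of the bench centrifuge has just been tightened and its T-handled key is still standing in the rotor hub. Draw the key out, hang it by its collar in the slotted steel hanger on the side of the centrifuge, pushed well into the slot, and then shut the centrifuge lid fully without slamming it. Leave the other things on the bench where they are.

Things in the scene. Friction and masses are not known exactly. Their poses are not given: they have to be found in the camera images.
- centrifuge: White bench centrifuge, fixed, 300 (x) by 230 (y) by 120 mm high to its flat top; sloping grey panel at its front (-x). Origin on the bench below the rotor axis; x points from front to rear (hinge side), z up; the housing spans x = -165 to +135 mm. Around the axis the top has an open bowl, 168 mm wide, holding an aluminium rotor 144 mm wide, rim at height 110 mm.
- bore_mouth (a point): Centre of the mouth of the upright 14 mm bore in the rotor's 40 mm wide hub, at height 105 mm; the bore is 32 mm deep. The key stands in it at the start, touching its bottom.
- key_grip (a point): Centre of the handle bar of the T-shaped rotor key (about 0.14 kg, 90 mm tall). The flat-sided black bar is 86 mm long (along this point's x), 13 mm wide (y), 14 mm high (z). z points along the key from tip to handle; the tip is 83 mm below this point. At the start the bar lies within 25 degrees of the centrifuge's x direction.
- key_collar (a point): Centre of the underside of the key's round steel collar, 29 mm below key_grip on the key's axis, same axes. The collar is 29 mm across and 8 mm thick; above it a neck 13 mm thick carries the bar; below it the round steel shank, 12 mm thick, is 54 mm long.
- notch_seat (a point): Seat of the key hanger, a fixed folded steel channel on the left or right side of the centrifuge: on the top face of its level plate (60 mm wide in y, 4 mm thick, height 118 mm). An 18 mm wide slot runs from 9 mm behind this point (+x) along -x to the plate's front edge, 52 mm in front, where it flares. Axes parallel to the centrifuge's. The key hangs in the slot, collar on the plate.
- lid (a joint): Lid angle in rad: 0 is shut, 0.98 to 1.06 at the start (open, leaning forward over the rotor), 1.08 is its stop. A stiff friction hinge holds it wherever it is left; moving it takes about 3 to 6 N at its front edge.
- lid_hinge (a point): Middle of the lid's hinge line, at the rear of the centrifuge (118 mm behind the rotor axis, height 122 mm); the hinge line runs along the centrifuge's y.
- lid_edge (a point): Middle of the lid's front edge on its outer face (moves with the lid). The lid is a slab 205 mm long from hinge to edge, 200 mm wide, 28 mm thick, inner face in the plane of the hinge line; a lip 74 mm wide and 14 mm thick extends 22 mm beyond the edge; a liner stands 10 mm off the inner face. x points from edge to hinge, z out of the outer face.
- sleeve_tray: Small open steel tray with tube sleeves, fixed on the side of the centrifuge opposite the hanger, 96 by 62 by 45 mm, top at height 95 mm. Origin at its underside. Not needed.
- rotor_cover: Loose round aluminium rotor cover lying on the bench, 124 mm wide, 41 mm high with its knob; origin at its underside. Bystander.
- tube_rack: Loose grey tube rack, 70 by 110 by 41 mm; origin at its underside. Bystander.
- tip_box: Loose closed box of pipette tips, 88 by 125 by 78 mm; origin at its underside. Bystander.
- sample_jar_a: Loose white capped jar, 54 mm wide, 85 mm high; origin at its underside. Bystander.
- sample_jar_b: Loose white capped jar, like the other. Bystander.
- reagent_bottle: Loose glass bottle with a blue cap, 76 mm wide, 150 mm high; origin at its underside. Bystander.
- beaker: Loose glass beaker, 72 mm wide, 85 mm high; origin at its underside. Bystander.
There are look-alikes about, which are no part of the job. What is shaped like the part that bears key_grip but blue or turquoise is not meant.

How it is judged:
By the outcome, as a careful person would: the job done as asked, in the order asked, and still so for the second after the job is handed in, with the robot touching nothing.
It also fails if it takes over 56 s, if anything falls off the work surface, if the arm or the gripper's body presses on something with over 40 N, if the wrist force passes 120 N, or if a joint passes its speed limit or range.

### The arm

A 7-joint arm with a two-finger parallel gripper is mounted at the origin on the work surface. World frame = base frame: x ahead of the robot, y to its left, z up, the work surface at z = 0. Lengths are in m, angles in rad, forces in N, time in s.
With the tool pointing down it reaches from about 0.35 to 0.9 m from the base axis. Payload 19.9 kg.
Tool frame: the origin (TCP) lies at the very end of the fingers, on their centre line; the grasp point (between the pads) lies 19 mm behind it; z points along the fingers, y is the direction in which the jaws open and shut (so a half turn about z gives the same grasp; the last joint's range is limited). The gripper opens to 94 mm and grips with 3 to 60 N. Pads are 16 mm wide; open, the fingers measure 119 mm over their backs; the gripper's body (75 mm by 177 mm) begins 78 mm behind the grasp point.
Start: joints at [-1.381, 0.417, -0.01, 1.614, 0.005, 1.111, -0.053], TCP at [0.144, 0.608, 0.205] pointing down, gripper open.
Joint ranges: [-2.81, 2.81], [-0.39, 2.02], [-1.27, 1.25], [0.06, 2.57], [-1.19, 4.33], [0.19, 2], [-2.82, 2.82]. Speed limits (rad/s): [1.89, 1.89, 2.39, 2.39, 3.01, 3.01, 3.01].

### API

Orientations are given as a rotation vector (axis times angle).
In Python, from bench import env gives the robot as it stands. The module is installed in compiled form; this text tells all that it offers.
- The arm moves only by the tool step_arm, never from a script. Its argument "steps" is a list of rows, each a list of 3 entries, a list of its own where there are three numbers: the shift along the world's x, y, z in mm, then the turn about the world's z in degrees, then the opening, from -1 (shut) to 1 (fully open). A call has 1 to 5 rows; each row shifts and turns the commanded pose from where the row before left it; what a row does not reach is not made up. A row lasts 1/8 s, in which the tool goes at most 62.5 mm and 10.7 degrees, less where a joint would pass 70% of its speed; a pose out of reach is approached as far as the arm can. A call with a gripper value outside its range is refused whole. The fingers move at their own pace and stop on an object; "force" is the grip in N (left out, the last holds). Time passes only in rows, so rows that do not move let the fingers close. It gives the time, the measured TCP pose, the force and the opening at its end, in the units of the state.
- env.get_obs(): the state, without advancing time (a new reading comes with each control period).
- env.read_camera(name): name is "side" or "top" or "wrist"; returns (picture, depth): 400x640x3 uint8, blue, green, red; 400x640 float32, m along the optical axis (not along the pixel's ray), 0 where there is no reading.
- env.camera_params(name): a dict with "intrinsics" (3x3 intrinsics, pixels), "R" (3x3) and "t" (3): a world point X has camera coordinates R X + t. Camera axes: x right, y down, z forward; pixel columns grow to the right and rows downward; lengths in m; the calibration is good to about 2 mm. A picture is of the moment at which its call begins: read the wrist's pose just before it. camera_params takes no time and is no camera call; for the wrist camera it gives the pose at the moment of the call.
- env.job_done(): hands the job in, once; it reports no verdict.
The state is a dict: "t": time; "qpos": joint angles; "dq": joint speeds; "tau": joint torques, N m; "tcp_pos": TCP position; "orientation": TCP orientation; "ft_force": force on the tool from outside, world axes, zero at the start; "torque": the same for the moment, N m; "opening": opening from 0.0 (shut) to 1.0 (fully open).
Only numpy, scipy, OpenCV 4.12 (cv2) and the standard library are available. Lean on these libraries where they do the work, as an engineer would, in place of code of your own. Each camera call takes 0.05 s, during which the arm holds its last target.

## Working session

There is one attempt and no reset: what is moved stays moved. The work goes in short steps, Python scripts to look and compute and a tool call to move; the robot and the scene stay as the last step left them, time stands still between calls to the robot, and variables do not carry over. Pictures are saved under pics/ and viewed, and the job is handed in when it is done.

Besides the shell and the picture viewer there is one more tool, called after "Emit:" by a JSON object that holds its "api" and its "payload". step_arm: Moves the arm, as the interface text tells. Its arguments: {"type":"object","properties":{"steps":{"type":"array","items":{"type":"array"}},"force":{"type":"number"}},"required":["steps"]}

```bash
mkdir -p pics; cat > h.py <<'E'
import numpy as np, cv2, pickle
from bench import env
def shot(n,tag):
    P=env.camera_params(n); im,d=env.read_camera(n)
    cv2.imwrite(f'pics/{tag}.png',im); pickle.dump((P,im,d),open(f'pics/{tag}.pkl','wb')); return P,im,d
def load(tag): return pickle.load(open(f'pics/{tag}.pkl','rb'))
def ray(P,u,v):
    R=np.array(P['R']);t=np.array(P['t']);K=np.array(P['intrinsics'])
    d=R.T@np.linalg.inv(K)@np.array([u,v,1.0]); return -R.T@t,d
def plane(P,u,v,z):
    c,d=ray(P,u,v); return c+d*(z-c[2])/d[2]
def dep(P,D,u,v):
    c,d=ray(P,u,v); return c+d*D[int(v),int(u)]
def proj(P,X):
    q=np.array(P['intrinsics'])@(np.array(P['R'])@np.array(X)+np.array(P['t'])); return q[:2]/q[2]
E
python3 - <<'E'
from h import *
for n in ['side','top','wrist']: shot(n,n+'0')
o=env.get_obs()
for k in o: print(k,np.round(o[k],3))
for n in ['side','top','wrist']:
    P=env.camera_params(n);print(n,-np.array(P['R']).T@P['t'],np.array(P['R'])[2])
E
```

```text
t 0.15
qpos [-1.38   0.418 -0.01   1.614  0.005  1.111 -0.053]
dq [-0.    -0.001 -0.001 -0.001  0.     0.     0.001]
tau [ 0.0000e+00 -8.5154e+01  6.3900e-01 -4.2614e+01 -4.9000e-02  1.7000e-02
  0.0000e+00]
tcp_pos [0.144 0.608 0.205]
orientation [-3.63e-01 -3.12e+00  1.00e-03]
ft_force [ 0.247 -0.728 -0.038]
torque [-0.077  0.041 -0.045]
opening 0.999
side [ 0.3270289  -0.99563668  0.94967621] [ 0.14436134  0.7627059  -0.63042804]
top [0.31347344 0.0057109  1.25453288] [ 0.18022783  0.01919788 -0.98343753]
wrist [0.07419733 0.62444094 0.38513052] [ 0.23872329 -0.05703154 -0.96941147]
```

View pics/side0.png

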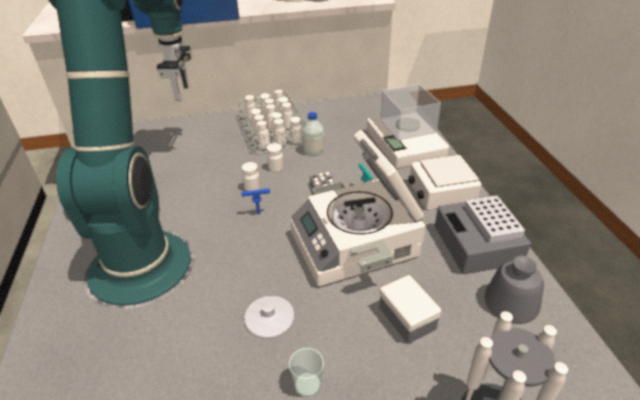

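View pics/top0.png

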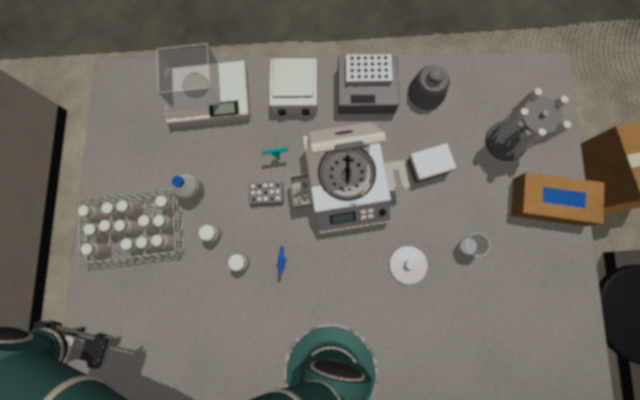

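View pics/wrist0.png

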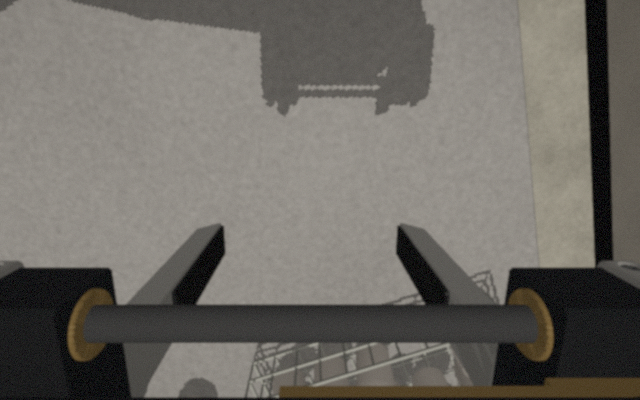

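```bash
python3 - <<'E'
from h import *
P,im,D=load('top0'); cv2.imwrite('pics/t0c.png',cv2.resize(im[110:245,240:470],None,fx=3.4,fy=3.4,interpolation=3))
for n,u,v in [('bar',347,167),('barlo',348,182),('barhi',346,155),('topL',313,220),('hsg fl',320,228),('hang',398,175),('lidTL',310,133),('lidTR',384,133),('rotor',330,172),('hangR',406,172)]:
    print(n,np.round(dep(P,D,u,v),3), np.round(plane(P,u,v,.12),3))
P,im,D=load('side0'); cv2.imwrite('pics/s0c.png',cv2.resize(im[120:290,280:450],None,fx=3.5,fy=3.5,interpolation=3))
E
```

```text
bar [ 0.609 -0.053  0.162] [ 0.621 -0.055  0.12 ]
barlo [ 0.565 -0.055  0.16 ] [ 0.574 -0.057  0.12 ]
barhi [ 0.663 -0.053  0.105] [ 0.659 -0.052  0.12 ]
topL [0.473 0.053 0.001] [0.458 0.049 0.12 ]
hsg fl [0.438 0.029 0.079] [0.434 0.028 0.12 ]
hang [ 0.626 -0.233 -0.005] [ 0.595 -0.209  0.12 ]
lidTL [0.714 0.057 0.164] [0.731 0.059 0.12 ]
lidTR [ 0.659 -0.141  0.311] [ 0.729 -0.171  0.12 ]
rotor [ 0.611 -0.003  0.098] [ 0.605 -0.003  0.12 ]
hangR [ 0.635 -0.26  -0.003] [ 0.604 -0.234  0.12 ]
```

View pics/t0c.png

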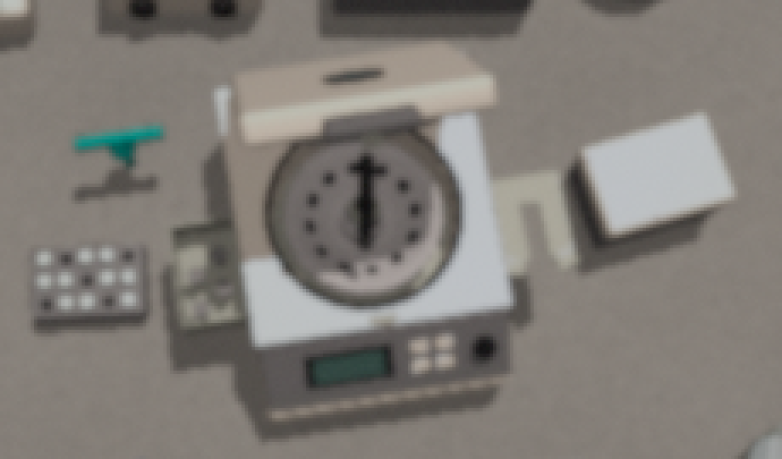

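View pics/s0c.png

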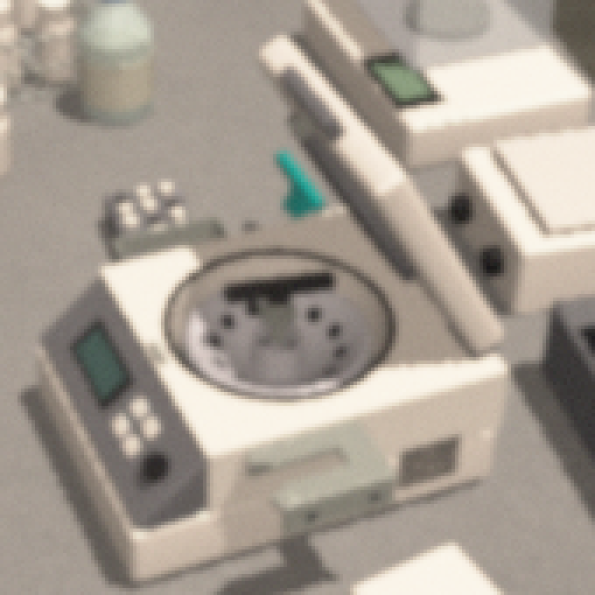

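Emit:
{"api": "step_arm", "payload": {"steps": [[[35,-35,24],3,1],[[35,-38,24],3,1],[[35,-40,24],3,1],[[35,-42,20],3,1],[[35,-45,20],1,1]]}}

```text
t: 0.78
tcp_pos: [0.3194, 0.4067, 0.318]
orientation: [-0.006, -3.142, 0.0]
ft_force: [0.4, 0.7, -0.1]
opening: 0.997
```

Emit:
{"api": "step_arm", "payload": {"steps": [[[25,-50,0],0,1],[[20,-55,0],0,1],[[15,-58,0],0,1],[[10,-60,0],0,1],[[0,-60,0],0,1]]}}

```text
t: 1.4
tcp_pos: [0.3886, 0.1231, 0.3173]
orientation: [-0.009, -3.142, 0.0]
ft_force: [1.6, -0.5, 0.3]
opening: 0.999
```

Emit:
{"api": "step_arm", "payload": {"steps": [[[0,-60,0],0,1],[[0,-60,0],0,1],[[0,-60,0],0,1],[[0,0,0],0,1]]}}

```text
t: 1.9
tcp_pos: [0.3881, -0.0581, 0.3176]
orientation: [0.017, 3.141, 0.001]
ft_force: [0.8, 1.6, 0.0]
opening: 0.998
```

```bash
python3 - <<'E'
from h import *
print(env.get_obs()['tcp_pos']);shot('wrist','w1'); shot('side','s1');P=env.camera_params('wrist');print(-np.array(P['R']).T@P['t'])
E
```

```text
[ 0.38814252 -0.05810445  0.31763022]
[ 0.31720262 -0.05437839  0.49754926]
```

View pics/w1.png

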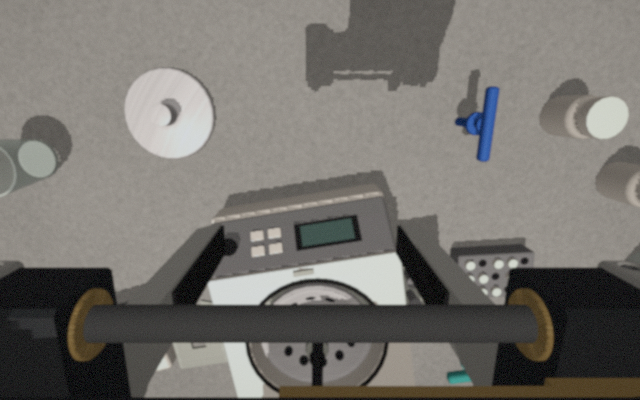

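Emit:
{"api": "step_arm", "payload": {"steps": [[[50,0,0],0,1],[[50,0,0],0,1],[[0,0,0],0,1]]}}

```text
t: 2.38
tcp_pos: [0.4905, -0.0529, 0.3157]
orientation: [-0.003, -3.138, 0.005]
ft_force: [-1.2, 0.1, -0.3]
opening: 0.999
```

```bash
python3 - <<'E'
from h import *
print(env.get_obs()['tcp_pos']);shot('wrist','w2')
E
```

```text
[ 0.49052982 -0.05287181  0.31570575]
```

View pics/w2.png

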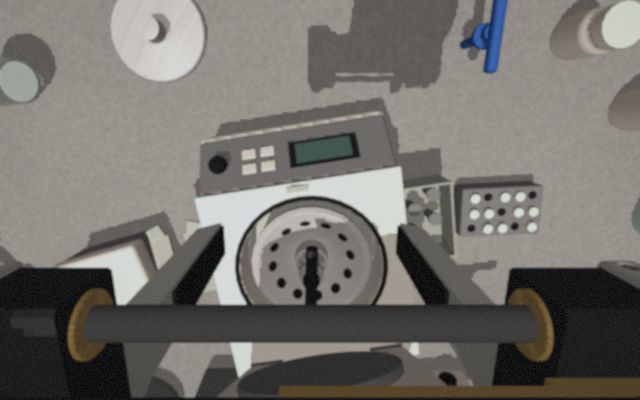

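```bash
python3 - <<'E'
from h import *
P,im,D=load('w2')
cv2.imwrite('pics/w2c.png',cv2.resize(im[150:310,180:460],None,fx=2.8,fy=2.8,interpolation=3))
for n,u,v,z in [('barend',311,249,.163),('c1',197,197,.12),('c2',403,168,.12),('rimL',237,265,.12),('rimR',387,265,.12),('rimF',312,197,.12)]:
    print(n,np.round(plane(P,u,v,z),4),np.round(dep(P,D,u,v),4))
for tag,box in [('top0',(140,200,325,370)),('w2',(240,302,290,335))]:
    P,im,D=load(tag);a,b,c,d=box
    m=np.zeros(im.shape[:2],np.uint8); m[a:b,c:d]=(im[a:b,c:d].max(2)<45)*255
    n,l,s,ce=cv2.connectedComponentsWithStats(m)
    for i in range(1,n):
        if s[i,4]>25:
            print(tag,s[i],ce[i]); ys,xs=np.where(l==i); r=cv2.minAreaRect(np.c_[xs,ys].astype(np.float32)); bp=cv2.boxPoints(r)
            print(r,[np.round(plane(P,*p,.163),4) for p in bp])
E
```

```text
barend [ 0.5615 -0.0527  0.163 ] [ 0.5626 -0.0527  0.1604]
c1 [ 0.5173 -0.1797  0.12  ] [ 0.5183 -0.181   0.1161]
c2 [0.4852 0.0479 0.12  ] [0.5056 0.0791 0.0024]
rimL [ 0.5997 -0.1395  0.12  ] [ 0.5982 -0.1387  0.1232]
rimR [0.6    0.0362 0.12  ] [0.598  0.0352 0.1243]
rimF [ 0.5176 -0.0514  0.12  ] [ 0.5167 -0.0515  0.1233]
top0 [344 156   8  26  80] [347.125  167.9875]
((348.3073425292969, 168.3811492919922), (24.897327423095703, 6.880716800689697), 84.80557250976562) [array([ 0.6418, -0.0435,  0.163 ]), array([ 0.6436, -0.0638,  0.163 ]), array([ 0.5683, -0.0692,  0.163 ]), array([ 0.5665, -0.0492,  0.163 ])]
w2 [304 247  17  55 593] [311.49915683 276.60539629]
((310.7625732421875, 274.063232421875), (54.40052795410156, 15.002134323120117), 85.10090637207031) [array([ 0.5599, -0.0629,  0.163 ]), array([ 0.5585, -0.0476,  0.163 ]), array([ 0.6204, -0.0426,  0.163 ]), array([ 0.6219, -0.0586,  0.163 ])]
w2 [294 290   7   7  41] [297.24390244 293.        ]
((297.0, 293.0), (6.0, 6.0), 90.0) [array([ 0.608 , -0.0708,  0.163 ]), array([ 0.608 , -0.0644,  0.163 ]), array([ 0.615 , -0.0645,  0.163 ]), array([ 0.615 , -0.0709,  0.163 ])]
```

View pics/w2c.png

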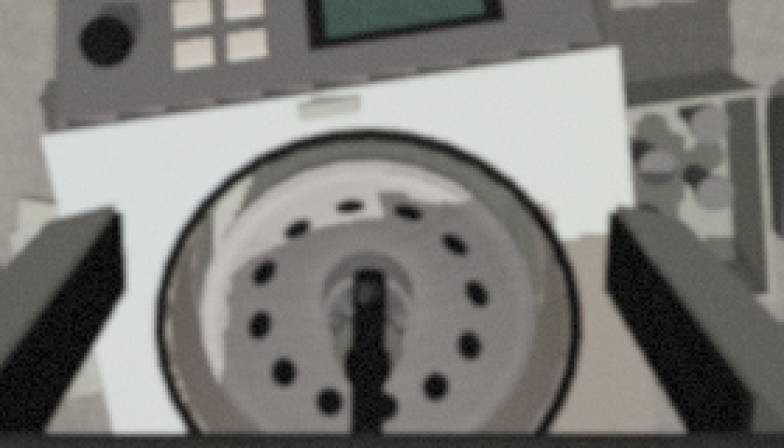

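```bash
python3 - <<'E'
from h import *
for tag,box in [('w2',(240,303,290,340)),('top0',(145,195,330,365)),('s1',(180,230,330,390))]:
    P,im,D=load(tag);a,b,c,d=box
    pts=[];
    for v in range(a,b):
        for u in range(c,d):
            X=dep(P,D,u,v)
            if im[v,u].max()<60 and .148<X[2]<.175 and .54<X[0]<.67 and -.1<X[1]<0: pts.append(X)
    pts=np.array(pts); 
    if len(pts)<5: print(tag,len(pts));continue
    q=pts[:,:2]-pts[:,:2].mean(0); w,V=np.linalg.eigh(q.T@q); print(tag,len(pts),pts.mean(0),pts.min(0),pts.max(0),np.degrees(np.arctan2(V[1,1],V[0,1])),np.sqrt(w/len(pts)))
E
```

```text
w2 665 [ 0.59156099 -0.05252165  0.16146809] [ 0.56132662 -0.06150872  0.14816409] [ 0.62351967 -0.04514472  0.1646375 ] 179.0485623170265 [0.0037535  0.01798007]
top0 90 [ 0.60465789 -0.05239114  0.16035525] [ 0.56463079 -0.05934767  0.14801038] [ 0.64366742 -0.04632683  0.16651236] 179.2323642016184 [0.00312931 0.02232106]
s1 100 [ 0.60222934 -0.05892412  0.15692757] [ 0.56594585 -0.06355348  0.14804324] [ 0.63933359 -0.05312855  0.16464403] 179.62443795368165 [0.00199224 0.02042178]
```

```bash
python3 - <<'E'
from h import *
A=np.array([.604,-.0525]);th=np.radians(8);c,s=np.cos(th),np.sin(th)
for tag in ['top0','s1','side0']:
    P,im,D=load(tag)
    K=np.array(P['intrinsics']);vv,uu=np.mgrid[0:400,0:640]
    C=np.stack([(uu-K[0,2])/K[0,0]*D,(vv-K[1,2])/K[1,1]*D,D],-1)-np.array(P['t']); X=C@np.array(P['R'])
    q=X[...,:2]-A; x=q[...,0]*c+q[...,1]*s; y=-q[...,0]*s+q[...,1]*c; z=X[...,2]
    m=(D>0)&(abs(y)<.105)&(z>.16)&(z<.36)&(x>-.06)&(x<.2)
    m&=~((z<.18)&(abs(y)<.06)&(x<.06))
    print(tag,m.sum(),'minx',np.percentile(x[m],1),'maxz',np.percentile(z[m],99))
    for zl in np.arange(.16,.36,.02):
        k=m&(z>=zl)&(z<zl+.02)
        if k.sum()>3: print(round(zl,2),k.sum(),np.round(np.percentile(x[k],[2,10,50,90,98]),4),np.round(np.percentile(y[k],[2,98]),3))
E
```

```text
top0 1651 minx 0.010386581513258763 maxz 0.3260031636370253
0.16 74 [0.1173 0.1186 0.123  0.127  0.1285] [-0.089  0.098]
0.18 89 [0.1048 0.1068 0.1121 0.1163 0.1172] [-0.088  0.094]
0.2 86 [0.0916 0.0956 0.1005 0.1049 0.1063] [-0.087  0.101]
0.22 95 [0.0831 0.0846 0.0888 0.0939 0.0946] [-0.088  0.095]
0.24 115 [0.0327 0.0724 0.0776 0.0823 0.0845] [-0.089  0.097]
0.26 139 [0.0211 0.0243 0.0648 0.0709 0.0729] [-0.089  0.096]
0.28 206 [0.0079 0.0145 0.051  0.0587 0.0609] [-0.091  0.097]
0.3 707 [0.0124 0.0236 0.0344 0.0448 0.0487] [-0.093  0.096]
0.32 140 [0.0106 0.0117 0.0166 0.0224 0.0243] [-0.033  0.036]
s1 1552 minx 0.008050312884517928 maxz 0.32601626652090554
0.16 87 [0.0734 0.0773 0.1013 0.1184 0.1237] [-0.1    0.036]
0.18 99 [0.0612 0.0657 0.0877 0.1067 0.1116] [-0.101  0.045]
0.2 117 [0.0513 0.0545 0.0735 0.0944 0.1005] [-0.101  0.058]
0.22 126 [0.04   0.0445 0.0611 0.0829 0.0883] [-0.101  0.05 ]
0.24 142 [0.0292 0.0336 0.0462 0.0714 0.0784] [-0.101  0.043]
0.26 171 [0.0185 0.0221 0.0344 0.0591 0.0649] [-0.102  0.057]
0.28 244 [0.0062 0.0138 0.0209 0.0432 0.0526] [-0.101  0.089]
0.3 468 [0.0096 0.0177 0.0313 0.0399 0.0443] [-0.099  0.091]
0.32 98 [0.0079 0.0087 0.0134 0.018  0.0201] [-0.036  0.034]
side0 1552 minx 0.008099568698712395 maxz 0.3258789785865615
0.16 86 [0.0736 0.0791 0.1009 0.1173 0.1238] [-0.101  0.037]
0.18 100 [0.0619 0.0658 0.086  0.1065 0.1121] [-0.101  0.046]
0.2 117 [0.0515 0.0541 0.0739 0.0952 0.1004] [-0.1    0.058]
0.22 129 [0.0402 0.0442 0.0622 0.0818 0.0887] [-0.102  0.048]
0.24 139 [0.0299 0.0334 0.0473 0.0715 0.0763] [-0.101  0.043]
0.26 168 [0.0186 0.0224 0.0347 0.0587 0.0645] [-0.101  0.067]
0.28 249 [0.0063 0.0136 0.0212 0.0447 0.0535] [-0.101  0.083]
0.3 462 [0.0091 0.0176 0.0313 0.0398 0.0438] [-0.099  0.091]
0.32 102 [0.0079 0.0089 0.0135 0.0182 0.0206] [-0.037  0.033]
```

Emit:
{"api": "step_arm", "payload": {"steps": [[[-10,-50,0],4,1],[[0,-50,0],4,1],[[0,-45,0],0,1],[[0,0,0],0,1]]}}

```text
t: 2.92
tcp_pos: [0.4774, -0.2018, 0.3176]
orientation: [-0.205, 3.135, -0.0]
ft_force: [0.1, 1.1, 0.2]
opening: 1.001
```

```bash
python3 - <<'E'
from h import *
print(env.get_obs()['tcp_pos']);P,im,D=shot('wrist','w3')
cv2.imwrite('pics/w3c.png',cv2.resize(im[150:310,200:420],None,fx=3.5,fy=3.5,interpolation=3))
E
```

```text
[ 0.47738208 -0.20184884  0.31764316]
```

View pics/w3.png

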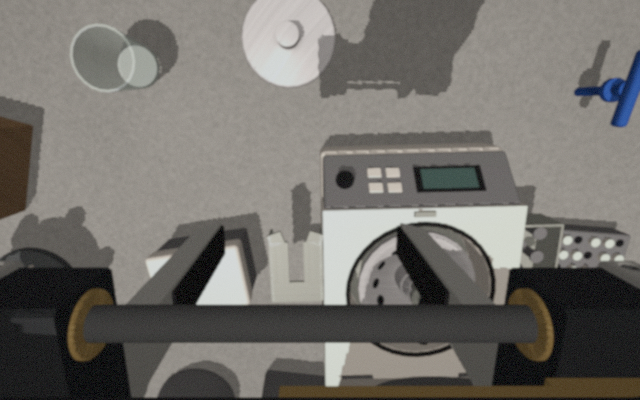

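View pics/w3c.png

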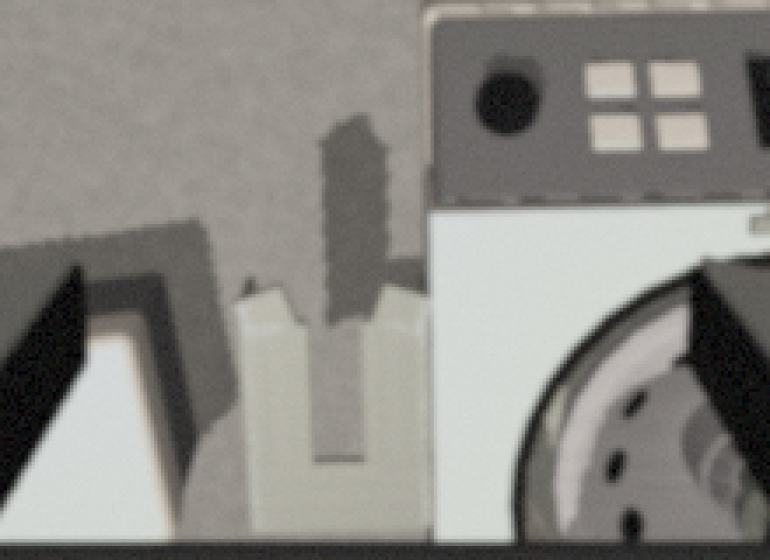

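```bash
python3 - <<'E'
from h import *
A=np.array([.604,-.0525]);th=np.radians(8);c,s=np.cos(th),np.sin(th)
def cf(X): q=X[:2]-A; return np.round([q[0]*c+q[1]*s,-q[0]*s+q[1]*c],4)
P,im,D=load('w3')
f=lambda x,y:(200+x/3.5-.36,150+y/3.5-.36)
for n,x,y in [('endL',314,457),('endR',365,457),('midL',307,350),('midR',365,350),('plateL',248,500),('plateR',428,500),('flareL',240,300),('plate top pt',400,420),('plate pt2',280,420),('topcornerhsg',432,207)]:
    u,v=f(x,y); X=plane(P,u,v,.118 if 'hsg' not in n else .12); print(n,np.round([u,v],1),np.round(X,4),cf(X),np.round(dep(P,D,round(u),round(v)),4))
P2,im2,D2=load('top0')
# two-view height of slot end: top crop (530,205)->
for n,x,y in [('end',531,205)]:
    u,v=240+x/3.4,110+y/3.4
    uu,vv=f(339,457)
    c1,d1=ray(P,uu,vv);c2,d2=ray(P2,u,v)
    S=np.linalg.lstsq(np.c_[d1,-d2],c2-c1,rcond=None)[0];print('tri',c1+d1*S[0],c2+d2*S[1])
    X=plane(P2,u,v,.118);print(np.round(X,4),cf(X))
E
```

```text
endL [289.4 280.2] [ 0.6114 -0.2094  0.118 ] [-0.0145 -0.1564] [ 0.611  -0.2099  0.1184]
endR [303.9 280.2] [ 0.6092 -0.1921  0.118 ] [-0.0143 -0.1389] [ 0.6104 -0.1919  0.1152]
midL [287.4 249.6] [ 0.5726 -0.2163  0.118 ] [-0.0539 -0.1578] [ 0.5725 -0.2166  0.1193]
midR [303.9 249.6] [ 0.5701 -0.197   0.118 ] [-0.0537 -0.1384] [ 0.5697 -0.1969  0.1198]
plateL [270.5 292.5] [ 0.6306 -0.2301  0.118 ] [ 0.0016 -0.1796] [ 0.6989 -0.2369  0.001 ]
plateR [321.9 292.5] [ 0.6226 -0.1684  0.118 ] [ 0.0023 -0.1174] [ 0.6215 -0.1685  0.1186]
flareL [268.2 235.4] [ 0.5577 -0.2403  0.118 ] [-0.0719 -0.1795] [ 0.5574 -0.2405  0.1179]
plate top pt [313.9 269.6] [ 0.5939 -0.182   0.118 ] [-0.028  -0.1269] [ 0.5939 -0.1819  0.1189]
plate pt2 [279.6 269.6] [ 0.5992 -0.2224  0.118 ] [-0.0284 -0.1676] [ 0.5996 -0.222   0.1179]
topcornerhsg [323.1 208.8] [ 0.5172 -0.1818  0.12  ] [-0.104 -0.116] [ 0.5186 -0.1816  0.116 ]
tri [ 0.6060223  -0.20112608  0.12598848] [ 0.60762108 -0.20319957  0.12678959]
[ 0.6099 -0.2048  0.118 ] [-0.0153 -0.1517]
```

Emit:
{"api": "step_arm", "payload": {"steps": [[[0,48,-30],0.5,1],[[0,48,-40],0,1],[[0,48,-50],0,1],[[30,0,0],0,1],[[30,0,0],0,1]]}}

```text
t: 3.6
tcp_pos: [0.5387, -0.0574, 0.2022]
orientation: [0.231, -3.133, -0.003]
ft_force: [0.3, 0.1, 0.3]
opening: 1.0
```

Emit:
{"api": "step_arm", "payload": {"steps": [[[15,0,0],0,1],[[0,0,0],0,1]]}}

```text
t: 3.85
tcp_pos: [0.5535, -0.0596, 0.2022]
orientation: [0.227, -3.133, 0.0]
ft_force: [-1.0, -0.1, 0.3]
opening: 1.0
```

```bash
python3 - <<'E'
from h import *
o=env.get_obs();print(o['tcp_pos'],o['ft_force'],o['orientation']);shot('wrist','w4');P,im,D=shot('side','s4')
cv2.imwrite('pics/s4c.png',cv2.resize(im[60:260,270:450],None,fx=3,fy=3,interpolation=3))
E
```

```text
[ 0.55345166 -0.05961703  0.20219358] [-1.04314604 -0.05817754  0.33628371] [ 2.26618011e-01 -3.13295466e+00  5.60965937e-05]
```

View pics/w4.png

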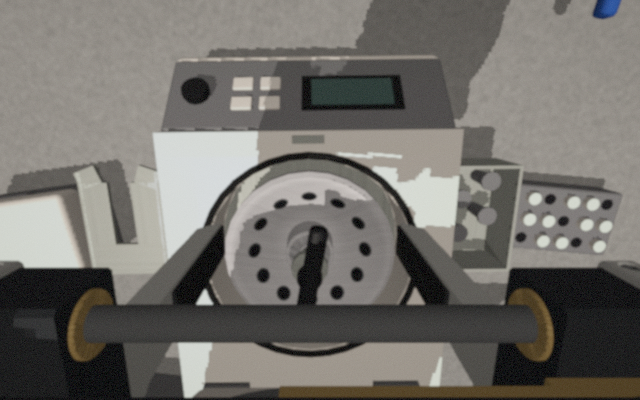

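View pics/s4c.png

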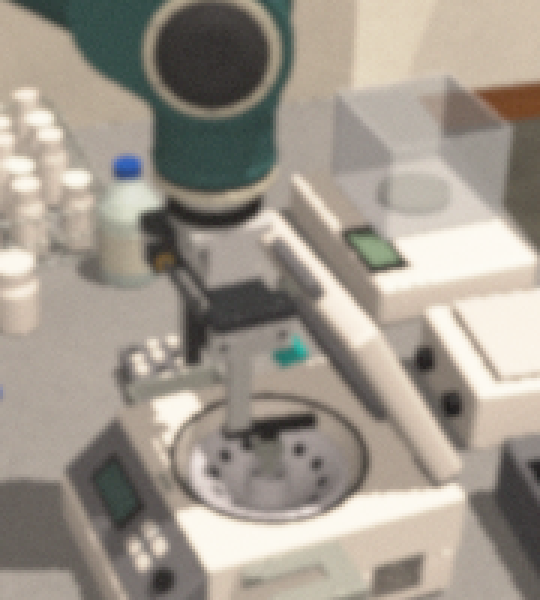

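Emit:
{"api": "step_arm", "payload": {"steps": [[[0,2,-25],0,1],[[0,0,-25],0,1],[[0,0,-15],0,1],[[6,0,0],0,1],[[0,0,0],0,1]]}}

```text
t: 4.58
tcp_pos: [0.5603, -0.0585, 0.1382]
orientation: [-0.225, 3.132, -0.0]
ft_force: [0.6, 0.6, -1.1]
opening: 1.001
```

Emit:
{"api": "step_arm", "payload": {"steps": [[[4,0,0],0,1],[[4,0,0],0,1],[[0,0,0],0,1]]}}

```text
t: 4.95
tcp_pos: [0.5679, -0.0585, 0.1375]
orientation: [-0.225, 3.133, -0.0]
ft_force: [-0.1, 0.5, -1.1]
opening: 0.997
```

Emit:
{"api": "step_arm", "payload": {"steps": [[[0,0,0],0,-1],[[0,0,0],0,-1],[[0,0,0],0,-1],[[0,0,0],0,-1],[[0,0,0],0,-1]], "force": 12}}

```text
t: 5.58
tcp_pos: [0.5675, -0.0584, 0.1373]
orientation: [-0.225, 3.133, -0.0]
ft_force: [0.2, 0.8, 0.7]
opening: 0.502
```

Emit:
{"api": "step_arm", "payload": {"steps": [[[0,0,0],0,-1],[[0,0,0],0,-1],[[0,0,0],0,-1]], "force": 45}}

```text
t: 5.95
tcp_pos: [0.5676, -0.0585, 0.1373]
orientation: [-0.225, 3.133, -0.0]
ft_force: [0.9, -0.0, 1.3]
opening: 0.186
```

```bash
python3 - <<'E'
from h import *
o=env.get_obs();print(o['tcp_pos'],o['ft_force'],o['opening']);shot('wrist','w5');P,im,D=shot('side','s5')
cv2.imwrite('pics/s5c.png',cv2.resize(im[60:260,270:450],None,fx=3,fy=3,interpolation=3))
E
```

```text
[ 0.5675905  -0.05846819  0.13734589] [ 0.94834118 -0.03829059  1.28283095] 0.18611099943950168
```

View pics/w5.png

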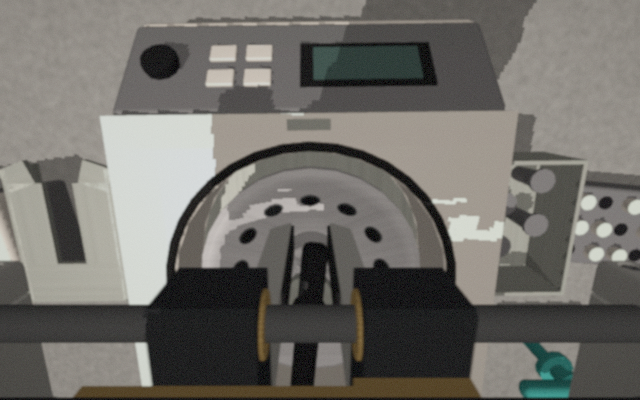

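View pics/s5c.png

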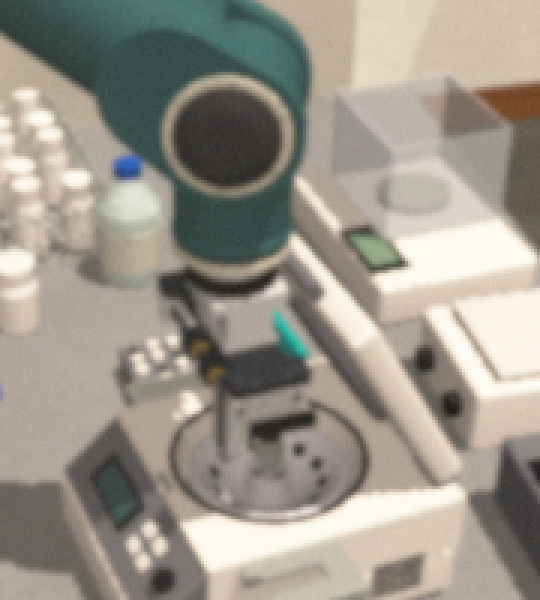

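Emit:
{"api": "step_arm", "payload": {"steps": [[[0,0,0],0,-1],[[0,0,0],0,-1],[[0,0,0],0,-1]]}}

```text
t: 6.42
tcp_pos: [0.5675, -0.0585, 0.1373]
orientation: [0.225, -3.133, 0.0]
ft_force: [1.1, -0.6, 0.5]
opening: 0.131
```

```bash
python3 - <<'E'
from h import *
o=env.get_obs();print(o['tcp_pos'],o['ft_force'],o['opening'],o['torque']);shot('wrist','w6')
E
```

```text
[ 0.56754893 -0.05845992  0.13730826] [ 1.12861506 -0.64806314  0.4611244 ] 0.1311850365728877 [ 0.02655264  0.00290058 -0.00251936]
```

View pics/w6.png

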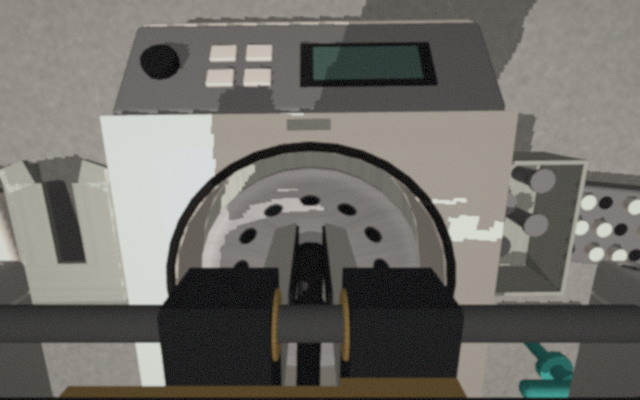

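Emit:
{"api": "step_arm", "payload": {"steps": [[[0,0,6],0,-1],[[0,0,10],0,-1],[[0,0,14],0,-1],[[0,0,15],0,-1],[[0,0,20],0,-1]]}}

```text
t: 7.1
tcp_pos: [0.5675, -0.0585, 0.2036]
orientation: [-0.225, 3.133, -0.0]
ft_force: [0.7, -0.5, -1.3]
opening: 0.134
```

```bash
python3 - <<'E'
from h import *
o=env.get_obs();print(o['tcp_pos'],o['ft_force'],o['opening'],o['torque']);P,im,D=shot('side','s7')
cv2.imwrite('pics/s7c.png',cv2.resize(im[60:260,270:450],None,fx=3,fy=3,interpolation=3))
E
```

```text
[ 0.56749963 -0.05848027  0.20356092] [ 0.73831867 -0.47161154 -1.29253116] 0.13413551450518246 [ 0.06333164  0.06817019 -0.02331991]
```

View pics/s7c.png

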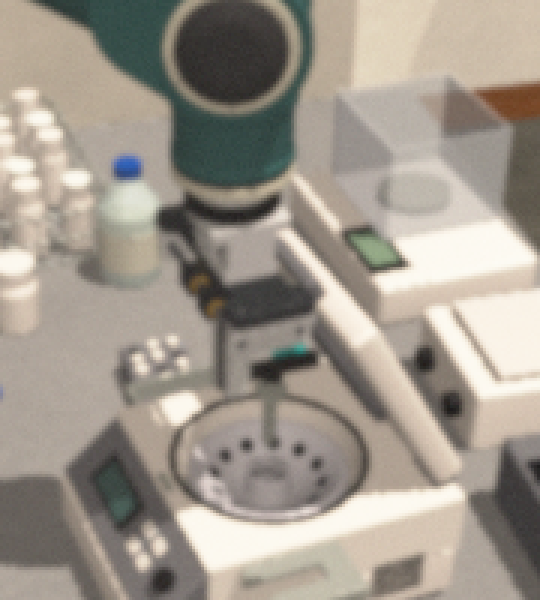

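Emit:
{"api": "step_arm", "payload": {"steps": [[[-35,-10,0],0,-1],[[-30,-38,0],0,-1],[[-23,-38,0],0,-1],[[0,-38,0],0,-1],[[0,-38,0],0,-1]]}}

```text
t: 7.78
tcp_pos: [0.4795, -0.2215, 0.2029]
orientation: [-0.226, 3.132, 0.0]
ft_force: [0.4, 1.5, -1.2]
opening: 0.134
```

Emit:
{"api": "step_arm", "payload": {"steps": [[[0,0,-20],0,-1],[[0,0,0],0,-1]]}}

```text
t: 8.02
tcp_pos: [0.4789, -0.2204, 0.1817]
orientation: [0.224, -3.132, -0.001]
ft_force: [0.0, 0.6, -1.3]
opening: 0.13
```

```bash
python3 - <<'E'
from h import *
o=env.get_obs();print(o['tcp_pos'],o['ft_force'],o['orientation'],o['torque']);P,im,D=shot('side','s8')
cv2.imwrite('pics/s8c.png',cv2.resize(im[120:300,270:450],None,fx=3.3,fy=3.3,interpolation=3));shot('wrist','w8')
shot('top','t8')
E
```

```text
[ 0.47890694 -0.22041464  0.18171146] [ 0.03025972  0.56535899 -1.34158921] [ 2.24036195e-01 -3.13191187e+00 -6.36901957e-04] [-0.02111887  0.08818752 -0.01044452]
```

View pics/s8c.png

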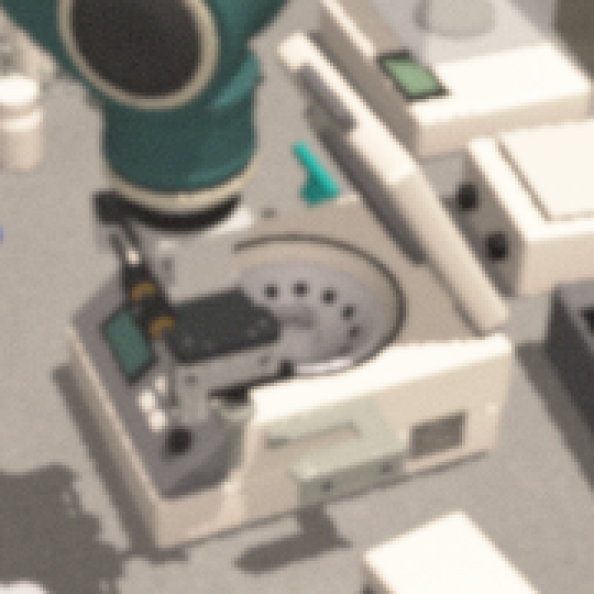

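View pics/w8.png

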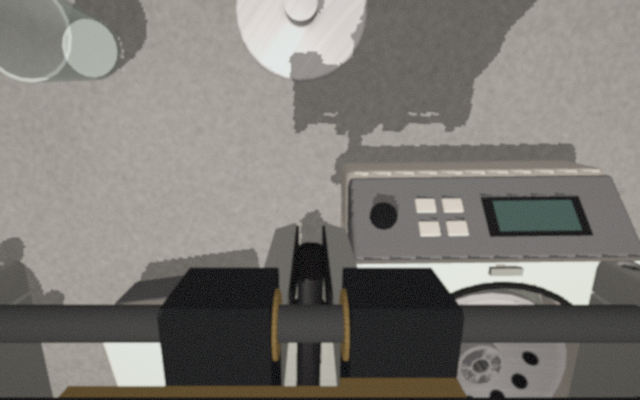

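```bash
python3 - <<'E'
from h import *
A=np.array([.604,-.0525]);th=np.radians(8);c,s=np.cos(th),np.sin(th)
P,im,D=load('s8')
cv2.imwrite('pics/s8d.png',cv2.resize(im[230:275,325:370],None,fx=12,fy=12,interpolation=0))
for v in range(238,270,2):
    row=[]
    for u in range(334,352):
        X=dep(P,D,u,v);q=X[:2]-A
        x,y=q[0]*c+q[1]*s,-q[0]*s+q[1]*c
        if -.158<y<-.125 and X[2]>.08 and -.14<x<-.07: row.append((u,x,y,X[2]))
    if row: row=np.array(row);print(v,len(row),row[0,0],row[-1,0],np.round(row[:,1:].mean(0),4))
E
```

```text
238 12 334.0 345.0 [-0.1175 -0.1558  0.198 ]
240 11 334.0 346.0 [-0.1156 -0.1511  0.1869]
242 11 335.0 346.0 [-0.1131 -0.1506  0.1792]
244 10 335.0 344.0 [-0.1167 -0.1537  0.1768]
246 3 336.0 338.0 [-0.1234 -0.1547  0.1737]
248 1 339.0 339.0 [-0.1194 -0.1573  0.1681]
250 6 339.0 351.0 [-0.1069 -0.1494  0.1498]
252 6 339.0 351.0 [-0.1067 -0.149   0.1428]
254 5 339.0 343.0 [-0.1122 -0.1518  0.1407]
256 5 338.0 342.0 [-0.1145 -0.1511  0.134 ]
258 5 338.0 342.0 [-0.1143 -0.1506  0.1268]
260 5 338.0 342.0 [-0.1146 -0.1514  0.1208]
```

View pics/s8d.png

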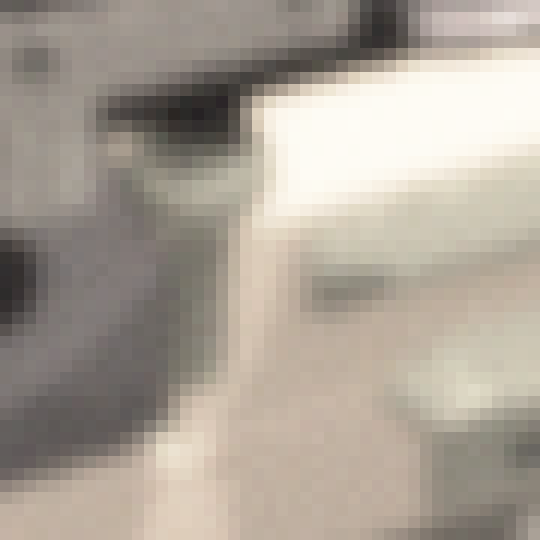

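```bash
python3 - <<'E'
from h import *
A=np.array([.604,-.0525]);th=np.radians(8);c,s=np.cos(th),np.sin(th)
P,im,D=load('s8')
def w(x,y,z): return [A[0]+x*c-y*s,A[1]+x*s+y*c,z]
for x,y,z in [(-.111,-.162,.165),(-.111,-.162,.171),(-.111,-.148,.117),(-.111,-.148,.150)]: print(x,y,z,(np.round(proj(P,w(x,y,z)),1)))
E
```

```text
-0.111 -0.162 0.165 [343.1 249.4]
-0.111 -0.162 0.171 [343.1 247.5]
-0.111 -0.148 0.117 [340.9 259.8]
-0.111 -0.148 0.15 [340.9 250. ]
```

Emit:
{"api": "step_arm", "payload": {"steps": [[[0,0,-20],0,-1],[[0,0,-20],0,-1],[[0,0,-6],0,-1],[[0,0,0],0,-1]]}}

```text
t: 8.68
tcp_pos: [0.4798, -0.2204, 0.1369]
orientation: [-0.226, 3.133, -0.0]
ft_force: [0.2, -0.2, -0.7]
opening: 0.134
```

Emit:
{"api": "step_arm", "payload": {"steps": [[[10,1.4,0],0,-1],[[10,1.4,0],0,-1],[[10,1.4,0],0,-1],[[10,1.4,0],0,-1],[[0,0,0],0,-1]]}}

```text
t: 9.3
tcp_pos: [0.5202, -0.2147, 0.1362]
orientation: [0.226, -3.133, 0.001]
ft_force: [-0.9, 0.3, -1.5]
opening: 0.132
```

```bash
python3 - <<'E'
from h import *
o=env.get_obs();print(o['tcp_pos'],o['ft_force'],o['orientation'],o['torque']);P,im,D=shot('side','s9')
cv2.imwrite('pics/s9c.png',cv2.resize(im[200:300,310:430],None,fx=6,fy=6,interpolation=3));shot('wrist','w9')
E
```

```text
[ 0.52021016 -0.21469086  0.13618355] [-0.85926749  0.3137182  -1.48228712] [ 2.26152283e-01 -3.13326165e+00  5.36069446e-04] [ 0.00164027  0.06064208 -0.03412568]
```

View pics/s9c.png

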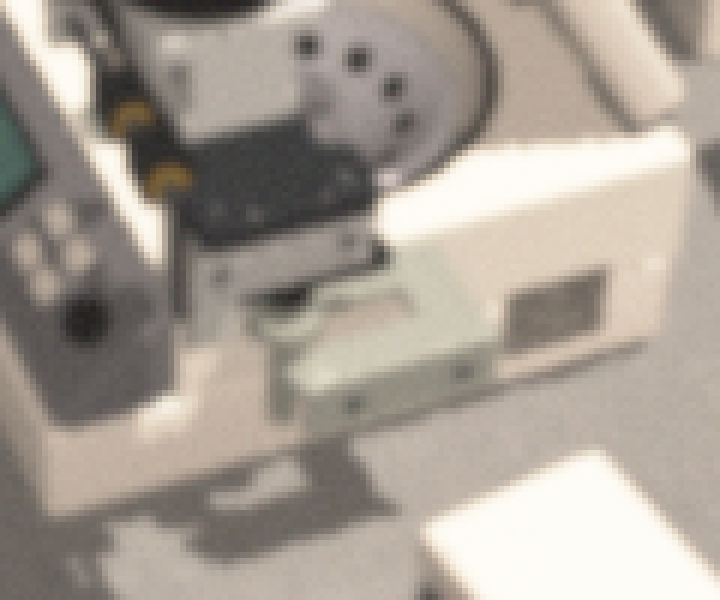

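View pics/w9.png

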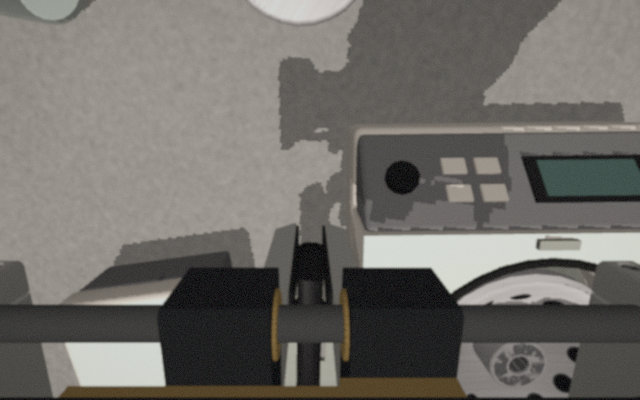

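Emit:
{"api": "step_arm", "payload": {"steps": [[[9,1.4,0],0,-1],[[9,1.3,0],0,-1],[[9,1.3,0],0,-1],[[9,1.3,0],0,-1],[[0,0,0],0,-1]]}}

```text
t: 10.02
tcp_pos: [0.5561, -0.2094, 0.1361]
orientation: [0.226, -3.133, 0.0]
ft_force: [-0.3, 0.1, -0.6]
opening: 0.132
```

Emit:
{"api": "step_arm", "payload": {"steps": [[[4,0.6,0],0,-1],[[4,0.5,0],0,-1],[[0,0,0],0,-1]]}}

```text
t: 10.4
tcp_pos: [0.5638, -0.2084, 0.1363]
orientation: [-0.225, 3.133, -0.0]
ft_force: [0.3, 0.4, -1.4]
opening: 0.131
```

```bash
python3 - <<'E'
from h import *
o=env.get_obs();print(o['tcp_pos'],o['ft_force'],o['orientation'],o['torque']);P,im,D=shot('side','s10')
cv2.imwrite('pics/s10c.png',cv2.resize(im[200:300,310:430],None,fx=6,fy=6,interpolation=3));shot('wrist','w10')
E
```

```text
[ 0.56378819 -0.20840059  0.13632187] [ 0.30554405  0.37905922 -1.35108946] [-2.25404500e-01  3.13339879e+00 -2.30093886e-04] [0.03168364 0.01381701 0.00283406]
```

View pics/s10c.png

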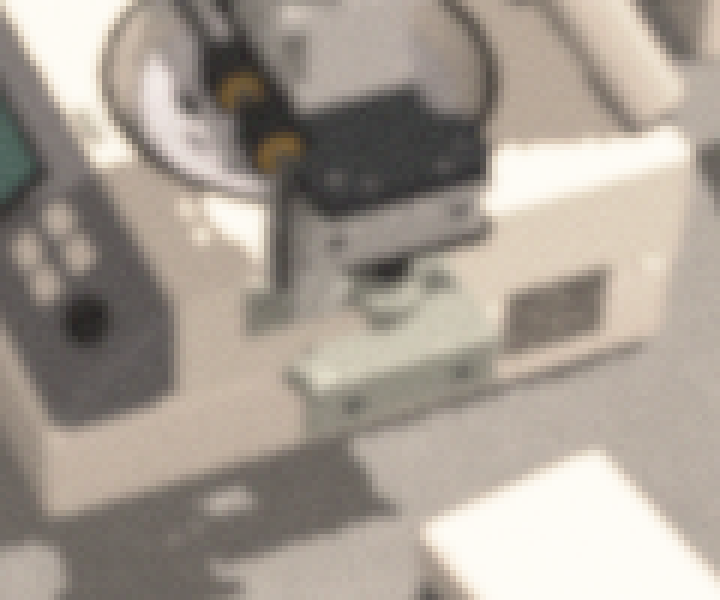

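Emit:
{"api": "step_arm", "payload": {"steps": [[[1.5,0.2,0],0,-1],[[0,0,0],0,-1]]}}

```text
t: 10.75
tcp_pos: [0.5651, -0.2082, 0.1364]
orientation: [-0.225, 3.133, -0.0]
ft_force: [0.0, 0.4, -0.2]
opening: 0.132
```

Emit:
{"api": "step_arm", "payload": {"steps": [[[0,0,-3],0,-1],[[0,0,-2],0,-1],[[0,0,0],0,-1]]}}

```text
t: 11.12
tcp_pos: [0.5649, -0.2082, 0.1311]
orientation: [0.225, -3.133, -0.0]
ft_force: [0.9, 0.1, -1.1]
opening: 0.135
```

Emit:
{"api": "step_arm", "payload": {"steps": [[[0,0,-1],0,-1],[[0,0,-1],0,-1],[[0,0,0],0,-1]]}}

```text
t: 11.5
tcp_pos: [0.5651, -0.2083, 0.1294]
orientation: [-0.225, 3.133, -0.0]
ft_force: [-0.8, 0.1, 1.1]
opening: 0.133
```

```bash
python3 - <<'E'
from h import *
o=env.get_obs();print(o['tcp_pos'],o['ft_force'],o['torque']);P,im,D=shot('side','s11')
cv2.imwrite('pics/s11c.png',cv2.resize(im[225:265,355:400],None,fx=13,fy=13,interpolation=3))
E
```

```text
[ 0.56511624 -0.20831265  0.12940462] [-0.77528762  0.09084202  1.13472568] [ 0.09236738  0.11485543 -0.04041078]
```

View pics/s11c.png

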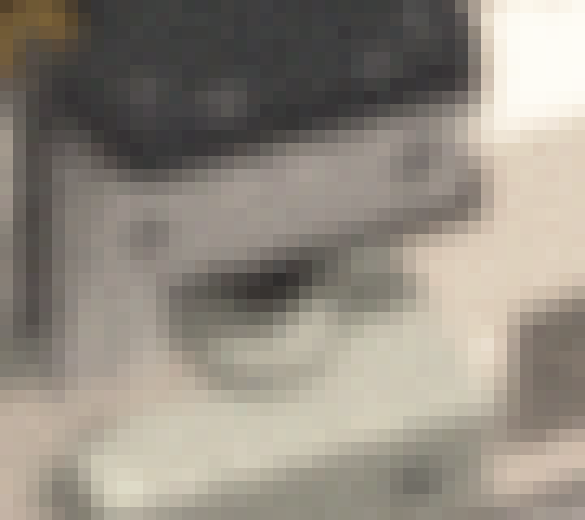

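Emit:
{"api": "step_arm", "payload": {"steps": [[[0,0,-1],0,-1],[[0,0,0],0,-1]], "force": 10}}

```text
t: 11.8
tcp_pos: [0.565, -0.2083, 0.1285]
orientation: [-0.225, 3.133, -0.0]
ft_force: [-2.3, 0.6, 4.0]
opening: 0.135
```

Emit:
{"api": "step_arm", "payload": {"steps": [[[0,0,0],0,0],[[0,0,0],0,0],[[0,0,0],0,0],[[0,0,0],0,0]]}}

```text
t: 12.3
tcp_pos: [0.5651, -0.2082, 0.1283]
orientation: [-0.225, 3.133, -0.0]
ft_force: [-0.6, 0.5, -0.3]
opening: 0.496
```

```bash
python3 - <<'E'
from h import *
o=env.get_obs();print(o['tcp_pos'],o['ft_force'],o['opening'])
shot('wrist','w12')
E
```

```text
[ 0.56510125 -0.20822139  0.12830148] [-0.61504639  0.54456082 -0.2741223 ] 0.49604651937221167
```

View pics/w12.png

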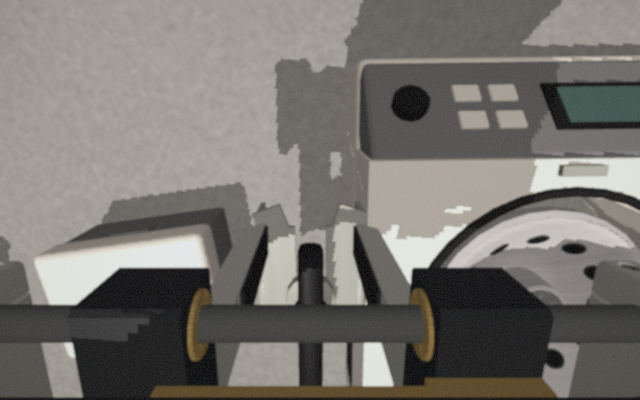

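Emit:
{"api": "step_arm", "payload": {"steps": [[[0,0,15],0,0],[[0,0,25],0,0],[[0,0,50],0,0],[[0,0,60],0,-1],[[0,0,60],0,-1]]}}

```text
t: 12.98
tcp_pos: [0.5646, -0.2084, 0.3414]
orientation: [-0.224, 3.133, -0.001]
ft_force: [-0.2, 0.6, 0.1]
opening: 0.328
```

Emit:
{"api": "step_arm", "payload": {"steps": [[[0,0,55],0,-1],[[30,45,0],0,-1],[[30,50,0],0,-1],[[25,40,0],0,-1],[[0,0,0],0,-1]]}}

```text
t: 13.6
tcp_pos: [0.6512, -0.0695, 0.3933]
orientation: [0.233, -3.132, -0.0]
ft_force: [0.1, -0.9, -0.5]
opening: 0.005
```

```bash
python3 - <<'E'
from h import *
o=env.get_obs();print(o['tcp_pos'],o['ft_force'],o['opening'])
P,im,D=shot('side','s13')
cv2.imwrite('pics/s13c.png',cv2.resize(im[100:290,270:450],None,fx=3.1,fy=3.1,interpolation=3))
cv2.imwrite('pics/s13d.png',cv2.resize(im[200:280,340:420],None,fx=7,fy=7,interpolation=3))
E
```

```text
[ 0.65123174 -0.06945441  0.39326008] [ 0.05287401 -0.9173319  -0.5120794 ] 0.005465514075360927
```

View pics/s13c.png

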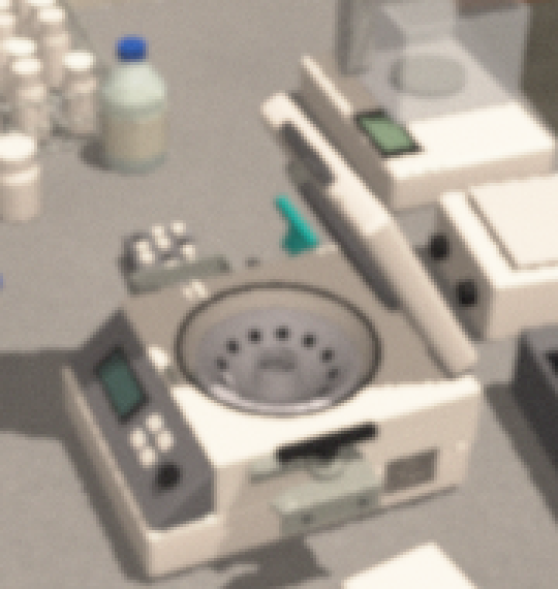

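View pics/s13d.png

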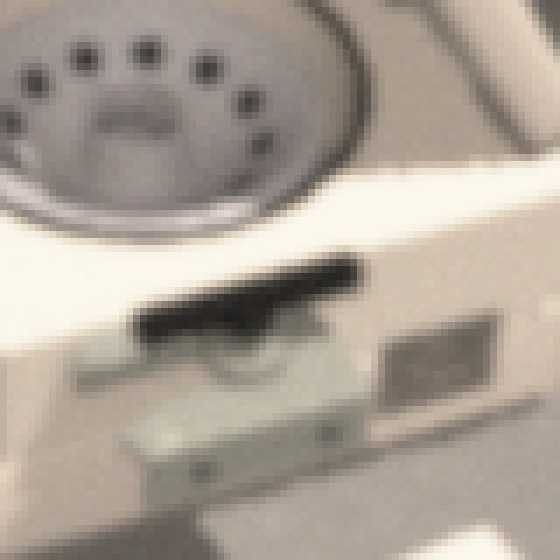

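```bash
cat >> h.py <<'E'
A=np.array([.604,-.0525]);th=np.radians(8);c_,s_=np.cos(th),np.sin(th)
def w(x,y,z): return np.array([A[0]+x*c_-y*s_,A[1]+x*s_+y*c_,z])
def cf(X): q=np.array(X[:2])-A; return np.array([q[0]*c_+q[1]*s_,-q[0]*s_+q[1]*c_])
E
python3 - <<'E'
from h import *
P,im,D=load('s13')
for x in (-.0235,-.0215): print(proj(P,w(x,-.148,.154)),proj(P,w(x,-.148,.147)))
for u,v in [(359.3,245.7),(375.2,242),(391.1,238.3)]:
    X=plane(P,u,v,.149);print(np.round(cf(X),4),np.round(cf(dep(P,D,round(u),round(v))),4))
t=env.get_obs()['tcp_pos'];print('tcp',cf(t))
prev=None
for a in [1.05,1.0,.95,.9,.8,.7,.6,.5,.4,.3,.2,.1,0.05,0,-.01]:
    r=.195;x=.118-r*np.cos(a)+.028*np.sin(a)+.008;z=.122+r*np.sin(a)+.028*np.cos(a)
    X=w(x,0,z);print(a,np.round([x,z],4),np.round(X,4), None if prev is None else np.round((X-prev)*1000,1));prev=X
E
```

```text
[374.79348891 239.50451702] [374.66151728 241.61093991]
[375.5532097  239.29657376] [375.41838285 241.40288217]
[-0.0644 -0.1494] [-0.066  -0.1514]
[-0.0238 -0.1516] [-0.026  -0.1549]
[ 0.0174 -0.1537] [ 0.0179 -0.1522]
tcp [ 0.04314363 -0.02581045]
1.05 [0.0533 0.3051] [ 0.6567 -0.0451  0.3051] None
1.0 [0.0442 0.3012] [ 0.6478 -0.0463  0.3012] [-9.  -1.3 -3.9]
0.95 [0.0353 0.2969] [ 0.639  -0.0476  0.2969] [-8.8 -1.2 -4.3]
0.9 [0.0267 0.2922] [ 0.6305 -0.0488  0.2922] [-8.5 -1.2 -4.7]
0.8 [0.0102 0.2814] [ 0.6141 -0.0511  0.2814] [-16.3  -2.3 -10.8]
0.7 [-0.0051  0.269 ] [ 0.5989 -0.0532  0.269 ] [-15.2  -2.1 -12.4]
0.6 [-0.0191  0.2552] [ 0.5851 -0.0552  0.2552] [-13.9  -2.  -13.8]
0.5 [-0.0317  0.2401] [ 0.5726 -0.0569  0.2401] [-12.5  -1.7 -15.2]
0.4 [-0.0427  0.2237] [ 0.5617 -0.0584  0.2237] [-10.9  -1.5 -16.3]
0.3 [-0.052   0.2064] [ 0.5525 -0.0597  0.2064] [ -9.2  -1.3 -17.4]
0.2 [-0.0596  0.1882] [ 0.545  -0.0608  0.1882] [ -7.5  -1.  -18.2]
0.1 [-0.0652  0.1693] [ 0.5394 -0.0616  0.1693] [ -5.6  -0.8 -18.9]
0.05 [-0.0674  0.1597] [ 0.5373 -0.0619  0.1597] [-2.1 -0.3 -9.6]
0 [-0.069  0.15 ] [ 0.5357 -0.0621  0.15  ] [-1.6 -0.2 -9.7]
-0.01 [-0.0693  0.148 ] [ 0.5354 -0.0621  0.148 ] [-0.3 -0.  -2. ]
```

Emit:
{"api": "step_arm", "payload": {"steps": [[[24,27,0],0,-1],[[0,0,-45],0,-1],[[0,0,-43],0,-1],[[0,0,0],0,-1]], "force": 20}}

```text
t: 14.15
tcp_pos: [0.6725, -0.0471, 0.304]
orientation: [0.223, -3.13, -0.0]
ft_force: [0.2, -0.2, 0.7]
opening: 0.004
```

Emit:
{"api": "step_arm", "payload": {"steps": [[[-9,-1,0],0,-1],[[-9,-1,-1],0,-1],[[-9,-1,-4],0,-1],[[-9,-1,-4],0,-1],[[0,0,0],0,-1]]}}

```text
t: 14.78
tcp_pos: [0.6373, -0.0501, 0.2963]
orientation: [0.225, -3.133, -0.001]
ft_force: [0.1, -0.4, -0.1]
opening: 0.004
```

```bash
python3 - <<'E'
from h import *
o=env.get_obs();print(o['tcp_pos'],o['ft_force'],cf(o['tcp_pos']))
P,im,D=shot('side','s14')
cv2.imwrite('pics/s14c.png',cv2.resize(im[60:290,270:450],None,fx=2.6,fy=2.6,interpolation=3))
E
```

```text
[ 0.6372753  -0.05010919  0.29629182] [ 0.1098672  -0.39174576 -0.05763456] [ 0.0332842  -0.00226348]
```

View pics/s14c.png

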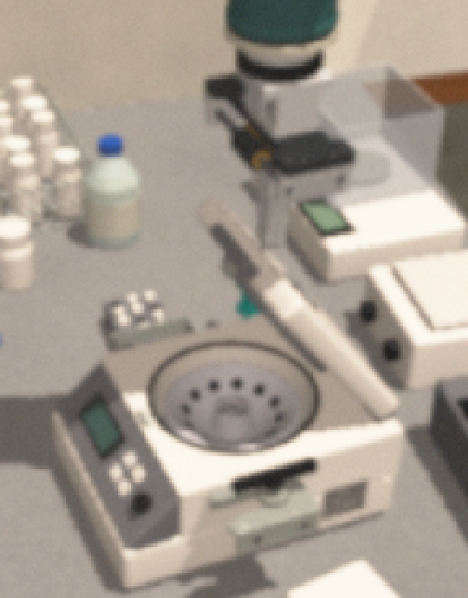

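Emit:
{"api": "step_arm", "payload": {"steps": [[[-8,-1,-5],0,-1],[[-8,-1,-5],0,-1],[[-8,-1,-5],0,-1],[[-8,-1,-6],0,-1],[[-8,-1,-6],0,-1]]}}

```text
t: 15.45
tcp_pos: [0.5975, -0.0553, 0.2689]
orientation: [-0.225, 3.133, -0.0]
ft_force: [2.6, 0.2, 1.4]
opening: 0.001
```

Emit:
{"api": "step_arm", "payload": {"steps": [[[-7,-1,-6.5],0,-1],[[-7,-1,-7],0,-1],[[-7,-1,-7],0,-1],[[-6,-1,-7.5],0,-1],[[-6,-1,-8],0,-1]]}}

```text
t: 16.08
tcp_pos: [0.5647, -0.0602, 0.2328]
orientation: [-0.225, 3.134, 0.0]
ft_force: [2.2, 0.3, 0.6]
opening: 0.002
```

```bash
python3 - <<'E'
from h import *
o=env.get_obs();print(o['tcp_pos'],o['ft_force'],cf(o['tcp_pos']))
P,im,D=shot('side','s15')
cv2.imwrite('pics/s15c.png',cv2.resize(im[60:290,270:450],None,fx=2.6,fy=2.6,interpolation=3))
E
```

```text
[ 0.56466508 -0.06024971  0.23281023] [2.24758953 0.33840617 0.62500697] [-0.04003066 -0.00219993]
```

View pics/s15c.png

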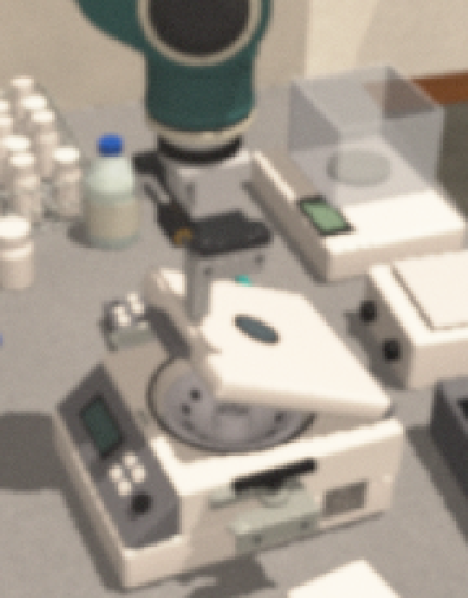

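Emit:
{"api": "step_arm", "payload": {"steps": [[[-5,-0.7,-8],0,-1],[[-5,-0.7,-8],0,-1],[[-4,-0.6,-8],0,-1],[[-4,-0.6,-8],0,-1],[[-3,-0.4,-8],0,-1]]}}

```text
t: 16.75
tcp_pos: [0.5438, -0.0633, 0.1928]
orientation: [0.225, -3.133, 0.0]
ft_force: [0.7, 0.4, 1.6]
opening: 0.007
```

Emit:
{"api": "step_arm", "payload": {"steps": [[[-3,-0.4,-8],0,-1],[[-2,-0.3,-7],0,-1],[[-2,-0.2,-6],0,-1],[[-1,0,-5],0,-1],[[0,0,-4],0,-1]]}}

```text
t: 17.38
tcp_pos: [0.5359, -0.0641, 0.163]
orientation: [0.225, -3.133, -0.0]
ft_force: [-0.6, -0.2, 1.6]
opening: 0.004
```

Emit:
{"api": "step_arm", "payload": {"steps": [[[0,0,-4],0,-1],[[0,0,-3],0,-1],[[0,0,-3],0,-1],[[0,0,-2],0,-1],[[0,0,0],0,-1]]}}

```text
t: 18.0
tcp_pos: [0.5361, -0.0641, 0.1512]
orientation: [-0.225, 3.133, -0.0]
ft_force: [-0.3, -0.0, 0.3]
opening: 0.008
```

Emit:
{"api": "step_arm", "payload": {"steps": [[[0,0,-1],0,-1],[[0,0,0],0,-1]]}}

```text
t: 18.25
tcp_pos: [0.5361, -0.0641, 0.1504]
orientation: [-0.225, 3.133, -0.0]
ft_force: [0.1, 0.1, 0.2]
opening: 0.007
```

Emit:
{"api": "step_arm", "payload": {"steps": [[[0,0,-1],0,-1],[[0,0,-1],0,-1],[[0,0,0],0,-1]]}}

```text
t: 18.62
tcp_pos: [0.5363, -0.0642, 0.1499]
orientation: [-0.225, 3.133, 0.002]
ft_force: [-13.2, 3.0, 33.3]
opening: 0.007
```

Emit:
{"api": "step_arm", "payload": {"steps": [[[0,0,-1],0,-1],[[0,0,0],0,-1]]}}

```text
t: 18.88
tcp_pos: [0.5364, -0.0642, 0.1497]
orientation: [-0.225, 3.132, 0.003]
ft_force: [-19.1, 3.9, 50.2]
opening: 0.007
```

Emit:
{"api": "step_arm", "payload": {"steps": [[[0,0,3],0,-1],[[0,0,20],0,-1],[[0,0,50],0,-1],[[-30,0,50],0,-1],[[-50,0,30],0,-1]]}}

```text
t: 19.5
tcp_pos: [0.4561, -0.0645, 0.302]
orientation: [-0.225, 3.132, -0.002]
ft_force: [-1.3, -0.1, 2.1]
opening: 0.005
```

Emit:
{"api": "step_arm", "payload": {"steps": [[[-50,30,0],0,-1],[[-20,50,0],0,-1],[[0,60,0],0,-1],[[0,60,0],0,-1],[[0,0,0],0,-1]]}}

```text
t: 20.12
tcp_pos: [0.3855, 0.1392, 0.3]
orientation: [0.234, -3.133, 0.001]
ft_force: [-0.5, -0.3, -0.8]
opening: 0.004
```

```bash
python3 - <<'E'
from h import *
o=env.get_obs();print(o['t'],o['tcp_pos'],o['ft_force'])
P,im,D=shot('side','s16'); 
cv2.imwrite('pics/s16c.png',cv2.resize(im[110:300,270:450],None,fx=3.1,fy=3.1,interpolation=3))
K=np.array(P['intrinsics'])
pts=[]
for v in range(150,260):
    for u in range(300,430):
        X=dep(P,D,u,v);q=cf(X)
        if D[v,u]>0 and abs(q[1])<.09 and -.08<q[0]<.11 and X[2]>.125: pts.append([q[0],X[2]])
pts=np.array(pts);f=np.polyfit(pts[:,0],pts[:,1],1);print('lid slope',f,np.median(pts[:,1]),np.std(pts[:,1]-np.polyval(f,pts[:,0])))
P,im,D=shot('top','t16')
E
```

```text
20.125 [0.38545463 0.13918007 0.30003285] [-0.53263412 -0.32817088 -0.83289324]
lid slope [-0.00105705  0.1497435 ] 0.14972854162657562 0.0016437694607063006
```

View pics/s16c.png

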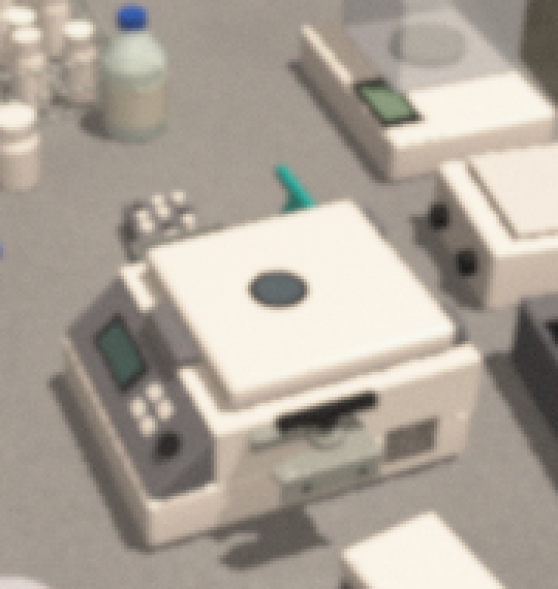

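View pics/t16.png

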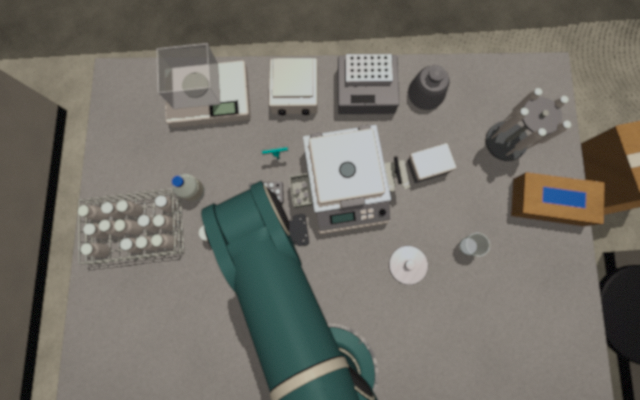

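The side view shows the lid flat (slope -0.001, top at 149.7 mm against 150 mm) and the key unmoved in the slot at crop (325,415). In the top view the bystanders sit where they were. I'm handing in.

```bash
python3 -c "
from bench import env
print(env.job_done())"
```

```text
the job is handed in; nothing more can be done
None
```

I drew the key out of the rotor, hung it by its collar in the hanger slot, and then shut the lid slowly along its arc. I handed the job in at about 20 s of the 56 s allowed.

- **Key:** it hangs level, with its axis about where notch_seat should be (24 mm in front of the rotor axis; the slot's end wall is 14.5 mm in front). The side views put its sideways position 3–4 mm off the slot centre I measured. I put that down to the poor resolution of the side view, because the shank is visibly in the slot with the collar on the plate.
- **Lid:** the last depth check gave a slope of about -0.001 rad and the outer face at 149.7 mm, against 150 mm expected when shut.
- **Bystanders:** in the last top view they are where they started. The arm hid the rack and one of the jars in that picture; I had not touched either.
- **Forces:** confirming the lid was shut, the closed fingertips pressed on it with about 54 N (50 N of it vertical). That is under the 120 N wrist limit. It is above 40 N, but I read that limit as applying to the arm and gripper body, not the fingers. No other contact I read during the job was above about 5 N.
- **Height check:** triangulating the hanger plate from two views gave 126 mm, against 118–119 mm from depth and the text. I used the depth figure, and the collar met the plate at about 118 mm.

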